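# Tighten the flower press by four clicks

## Robot

A 7-joint arm with a two-finger parallel gripper is mounted at the origin on the work surface. World frame = base frame: x ahead of the robot, y to its left, z up, the work surface at z = 0. Lengths are in m, angles in rad, forces in N, time in s.
With the tool pointing down it reaches from about 0.4 to 0.875 m from the base axis. Payload 4.4 kg.
Tool frame: the origin (TCP) lies at the very end of the fingers, on their centre line; the grasp point (between the pads) lies bot.grasp_offset behind it (bot.grasp_offset is the distance from the TCP to the grasp point, in m); z points along the fingers, y is the direction in which the jaws open and shut (so a half turn about z gives the same grasp; the last joint's range is limited). The gripper opens to 85 mm and grips with 20 to 120 N. Pads are 22 mm wide; open, the fingers measure 114 mm over their backs; the gripper's body (76 mm by 85 mm) begins 54 mm behind the grasp point. The pads swing forward as they close: fully open they stand 13 mm farther back than shut.
Start: joints at [-1.363, 0.628, 0.038, 1.517, -0.027, 0.996, -0.02], TCP at [0.176, 0.626, 0.231] pointing down, gripper open.
Joint ranges: [-3.06, 3.06], [-0.37, 2.12], [-1.25, 1.32], [0.18, 2.47], [-1.1, 4.24], [0.23, 1.98], [-2.94, 2.94]. Speed limits (rad/s): [2.57, 2.57, 3.14, 3.14, 3.14, 3.14, 3.14].

## Interface

Orientations are given as a 3x3 rotation matrix whose columns are the frame's x, y, z axes.
In Python, from bench import bot gives the robot as it stands. The module is installed in compiled form; this text tells all that it offers.
- The arm moves only by the tool servo_tool, never from a script. Its argument "rows" is a list that holds one entry, the list of rows, each a list of 4 numbers: the shift along the tool's x, y, z in m, then the turn about the tool's z in degrees. In form: [[[dx, dy, dz, roll], ...]]. A call has 1 to 12 rows; each row is the pose to reach, as a shift and turn from the pose commanded when the call began, along the tool's axes at that moment; what a row does not reach only later rows make up. A row lasts 1/12 s, in which the tool goes at most 41.7 mm and 7.16 degrees, less where a joint would pass 70% of its speed; a pose out of reach is approached as far as the arm can. A call with a gripper value outside its range is refused whole. "jaw" is the finger opening in m, from 0 to 0.0854, set as the call begins (left out, the last holds). The fingers move at their own pace and stop on an object; "squeeze" is the grip in N (left out, the last holds). Time passes only in rows, so rows that repeat a pose let the fingers close. It gives the time, the measured TCP pose, the force and the opening at its end, in the units of the state.
- bot.read_state(): the state, without advancing time (a new reading comes with each control period).
- bot.get_image(name): name is "side" or "top"; returns the picture (384x512x3 uint8, red, green, blue); there is no depth.
- bot.camera_params(name): a dict with "fx", "fy", "cx", "cy" (pixels), "xyz" and "attitude" of the camera in the world. Camera axes: x right, y up, looking along -z (the intrinsics and any distortion apply to the point x, -y, -z); pixel columns grow to the right and rows downward; lengths in m; the calibration is good to about 2 mm. A picture is of the moment at which its call begins. camera_params takes no time and is no camera call.
- bot.finish_job(): hands the job in, once; it reports no verdict.
Trained networks look in the newest picture that a camera, given by its name, has taken for a name from the list of things; names that differ only in an ending like _2 or _b are one class to them, and where a whole thing is asked for, a point or a joint stands for the part that bears it (a point fixed in the world has none). Each returns a list of dicts, best first, with "confidence" (0 to 1); they miss things now and then, are a little off and sometimes report something else, mostly with a low value. They report only what shows in the picture. A call takes as long as a camera call.
- bot.masks_of(camera, label): "pixels" (384x512 bool, what is visible of it) and "location" ([column, row] in pixels, amid what is visible of it).
The state is a dict: "t": time; "joint_positions": joint angles; "qvel": joint speeds; "tau": joint torques, N m; "ee_pos": TCP position; "tcp_rot": TCP orientation; "force": force on the tool from outside, world axes, zero at the start; "wrist_torque": the same for the moment, N m; "grip_width": finger opening in m.
Only numpy, scipy, OpenCV 4.12 (cv2) and the standard library are available. Lean on these libraries where they do the work, as an engineer would, in place of code of your own. Each camera call takes 0.05 s, during which the arm holds its last target.

## Task

Tighten the flower press by exactly four clicks: with a fingertip, push the tab of its round click-stop dial clockwise (seen from above), feel it click into four successive stops, and leave it resting in the fourth. Do not pinch the tab between the fingers and do not run past the fourth stop, even to turn back. Leave everything else lying about, on the press and around it, where it is.

Things in the scene. Friction and masses are not known exactly. Their poses are not given: they have to be found in the camera images.
- press: The flower press, fixed to the table: two light wooden boards 220 x 190 mm with paper layers between, top board 64 mm high, a low nut at each corner (tops of the bolts 74 mm high), the dial in the middle on top. Origin under its centre.
- dial_axis (a point): Point on the dial's vertical turning axis, at the upper face of its disc, 89 mm above the table. The dial is a dark steel disc 114 mm in diameter, 10 mm thick, with a brass nut (22 mm wide, 5 mm high) at its centre and one finger tab. It turns on a fixed flat metal collar (132 mm in diameter) with one black tick per click stop.
- tab_tip (a point): Point on the upper edge of the dial's finger tab, on its middle line, 45 mm from the axis; it turns with the dial. The tab is an upright light wooden block along a radius: 12 mm thick, from 26 to 56 mm from the axis, 24 mm high above the disc (top 113 mm above the table). Its two flat sides are the faces to push; the disc beside it is bare.
- dial (a joint): Turn of the dial, rad, growing clockwise from above (tightening). Stops lie at every multiple of 0.314 (18 degrees); it starts in one from -0.628 to 0.628 and stays in the stop it is left in. Between stops it resists with about 0.17 N m (4 N at the tab); just past half way it snaps on by itself to the next, away from the finger. Stops go on past the fourth; ends at -1.41 and 2.67.
- seed_jar: Bystander standing on the press's top board: amber glass jar with a cork, 30 mm in diameter, 46 mm high; origin under its centre.
- stamp: Bystander standing on the press's top board: wooden stamp, foot 26 x 50 mm, 40 mm high; origin under its centre.
- tape: Bystander on the table beside the press: pale roll of tape, 90 mm in diameter, 24 mm high, lying flat; origin under its centre.
- box: Bystander on the table beside the press: wooden trinket box, 90 x 65 mm, 43 mm high; origin under its centre.
- frame: Bystander on the table: dark metal picture frame lying flat, 250 x 200 mm, 18 mm high; origin under its centre.
- glue_gun: Bystander on the table: grey glue gun lying on its side, 170 mm long, 34 mm high; origin under the middle of its barrel.
- sprayer: Bystander on the table: glass spray bottle with a black head, 56 mm in diameter, 155 mm high; origin under its centre.

How it is judged:
By the outcome, as a careful person would: the job done as asked, in the order asked, and still so for the second after the job is handed in, with the robot touching nothing.
It also fails if it takes over 48 s, if anything falls off the work surface, if the arm or the gripper's body presses on something with over 40 N, if the wrist force passes 120 N, or if a joint passes its speed limit or range.

## Working session

There is one attempt and no reset: what is moved stays moved. The work goes in short steps, Python scripts to look and compute and a tool call to move; the robot and the scene stay as the last step left them, time stands still between calls to the robot, and variables do not carry over. Pictures are saved under pics/ and viewed, and the job is handed in when it is done.

Besides the shell and the picture viewer there is one more tool, called after "Emit:" as name([rows], argument=value, ...), one row to a line, values as JSON. servo_tool: Moves the arm, as the interface text tells. Its arguments: {"type":"object","properties":{"rows":{"type":"array"},"jaw":{"type":"number"},"squeeze":{"type":"number"}},"required":["rows"]}

```bash
mkdir -p pics
python3 - <<'E'
from bench import bot
import cv2,numpy as np
for n in("top","side"):
    im=bot.get_image(n); cv2.imwrite(f"pics/{n}0.png",im[:,:,::-1]); p=bot.camera_params(n); print(n,p)
s=bot.read_state(); print(s); print(bot.grasp_offset)
E
```

```text
top {'fx': 370.0851152886275, 'fy': 370.0851152886275, 'cx': 253.48751865638937, 'cy': 186.5070082057064, 'xyz': array([ 0.47878577, -0.02665235,  1.5362774 ]), 'attitude': array([[-0.01914614,  0.99795002, -0.0610671 ],
       [-0.99978454, -0.01959963, -0.0068358 ],
       [-0.00801868,  0.06092306,  0.99811025]])}
side {'fx': 380.56736127175793, 'fy': 380.56736127175793, 'cx': 261.4836637951405, 'cy': 192.9283598892895, 'xyz': array([ 0.07178375, -0.70350817,  0.91592255]), 'attitude': array([[ 0.80286614,  0.42385709, -0.41922683],
       [-0.59581055,  0.54643587, -0.58857254],
       [-0.02039007,  0.72232473,  0.69125338]])}
{'t': 0.1, 'joint_positions': array([-1.36280674,  0.62924166,  0.03841985,  1.51826527, -0.027027  ,
        0.99631704, -0.02001309]), 'qvel': array([-7.45028725e-04, -2.30682855e-03, -6.96149566e-05, -2.08107653e-03,
       -4.83442422e-04, -1.41237373e-03, -7.56473555e-04]), 'tau': array([ 2.78406922e-03, -5.64531434e+01,  1.23029385e+00, -1.93974620e+01,
        1.12127163e-02,  5.33768543e-03,  2.48945184e-05]), 'ee_pos': array([0.1755445 , 0.62526086, 0.23048923]), 'tcp_rot': array([[-9.62751128e-01,  2.70388669e-01, -4.83389981e-04],
       [ 2.70389101e-01,  9.62749722e-01, -1.64534853e-03],
       [ 2.04999701e-05, -1.71476454e-03, -9.99998530e-01]]), 'force': array([ 0.65156317, -0.34247994,  0.05196607]), 'wrist_torque': array([-0.00607888, -0.00317482,  0.1124924 ]), 'grip_width': 0.0857491508836685}
0.0187
```

View pics/top0.png

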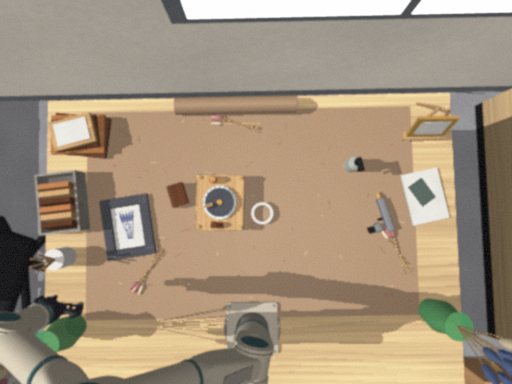

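View pics/side0.png

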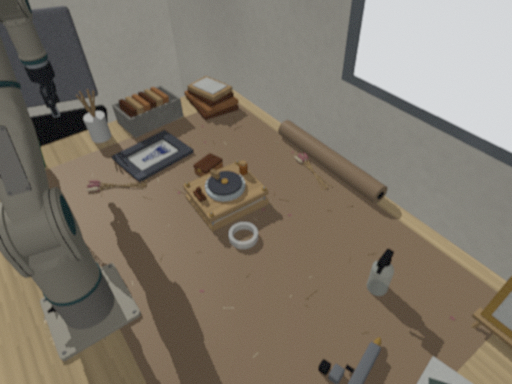

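```bash
cat > h.py <<'E'
from bench import bot
import cv2,numpy as np
def proj(n,P):
    p=bot.camera_params(n);R=np.array(p['attitude']);c=(np.atleast_2d(P)-p['xyz'])@R
    return np.c_[p['cx']+p['fx']*c[:,0]/-c[:,2],p['cy']+p['fy']*-c[:,1]/-c[:,2]]
def back(n,uv,z):
    p=bot.camera_params(n);R=np.array(p['attitude']);uv=np.atleast_2d(uv).astype(float)
    d=np.c_[(uv[:,0]-p['cx'])/p['fx'],-(uv[:,1]-p['cy'])/p['fy'],-np.ones(len(uv))]@R.T
    return p['xyz']+d*((z-p['xyz'][2])/d[:,2])[:,None]
def crop(n,im,box,k,fn):
    x0,y0,x1,y1=box
    cv2.imwrite(fn,cv2.resize(im[y0:y1,x0:x1,::-1],None,fx=k,fy=k,interpolation=cv2.INTER_CUBIC))
E
python3 - <<'E'
from h import *
t=bot.get_image("top");s=bot.get_image("side")
crop("top",t,(185,165,255,240),8,"pics/topc0.png")
crop("side",s,(175,145,275,225),8,"pics/sidec0.png")
for n,zs in(("top",.0),("side",0)):
    for l,z in(("press",.064),("dial_axis",.089),("dial",.089),("tab_tip",.113),("seed_jar",.1),("stamp",.1),("tape",.024),("box",.043)):
        r=bot.masks_of(n,l)
        for q in r[:2]: print(n,l,round(q['confidence'],2),np.round(q['location'],1),q['pixels'].sum(),np.round(back(n,q['location'],z)[0],3), np.round(back(n,np.argwhere(q['pixels'])[:,::-1].mean(0),z)[0],4))
E
```

```text
top press 0.95 [219.8 201.9] 2496 [0.51  0.119 0.064] [0.5104 0.1176 0.064 ]
top dial_axis 0.67 [223.4 204.1] 2455 [0.501 0.102 0.089] [0.5102 0.114  0.089 ]
top dial 0.93 [220.6 202.4] 664 [0.508 0.113 0.089] [0.51   0.1192 0.089 ]
top seed_jar 0.47 [209.2 179.7] 41 [0.597 0.155 0.1  ] [0.5991 0.1443 0.1   ]
top stamp 0.59 [215.9 225.5] 72 [0.418 0.131 0.1  ] [0.4222 0.1284 0.1   ]
top tape 0.6 [221.5 202.1] 642 [0.51  0.116 0.024] [0.5103 0.1262 0.024 ]
top tape 0.52 [265.2 224. ] 103 [ 0.418 -0.061  0.024] [ 0.4508 -0.0567  0.024 ]
top box 0.92 [179.1 194.4] 435 [0.544 0.285 0.043] [0.5452 0.2929 0.043 ]
side dial_axis 0.96 [227.  196.5] 3415 [0.479 0.054 0.089] [0.4801 0.0607 0.089 ]
side dial 0.81 [224.4 184.5] 712 [0.502 0.106 0.089] [0.5073 0.1182 0.089 ]
side tab_tip 0.74 [226.4 183. ] 718 [0.498 0.084 0.113] [0.4953 0.094  0.113 ]
side tab_tip 0.53 [225.  193.3] 3440 [0.47  0.047 0.113] [0.4679 0.0385 0.113 ]
side stamp 0.5 [197.3 191.6] 109 [0.411 0.119 0.1  ] [0.4129 0.1093 0.1   ]
side tape 0.56 [244.  241.9] 511 [ 0.445 -0.082  0.024] [ 0.4591 -0.0569  0.024 ]
side tape 0.33 [208.7 161.8] 453 [0.557 0.311 0.024] [0.5487 0.302  0.024 ]
side box 0.79 [205.3 163.1] 450 [0.533 0.291 0.043] [0.5366 0.2812 0.043 ]
side box 0.21 [225.5 195.4] 3475 [0.5   0.103 0.043] [0.5033 0.1029 0.043 ]
```

View pics/topc0.png

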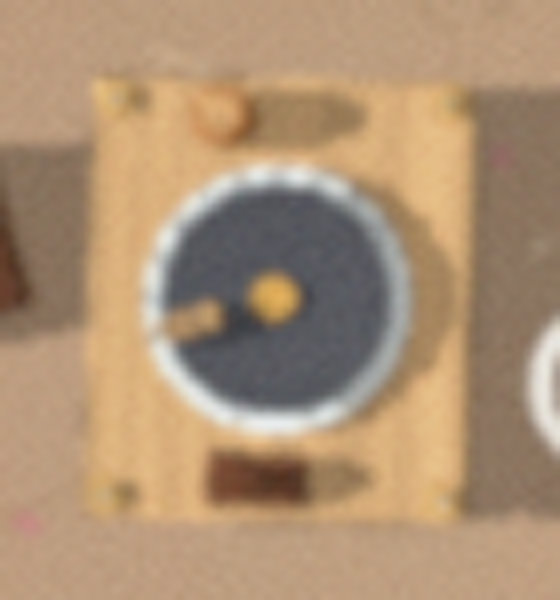

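View pics/sidec0.png

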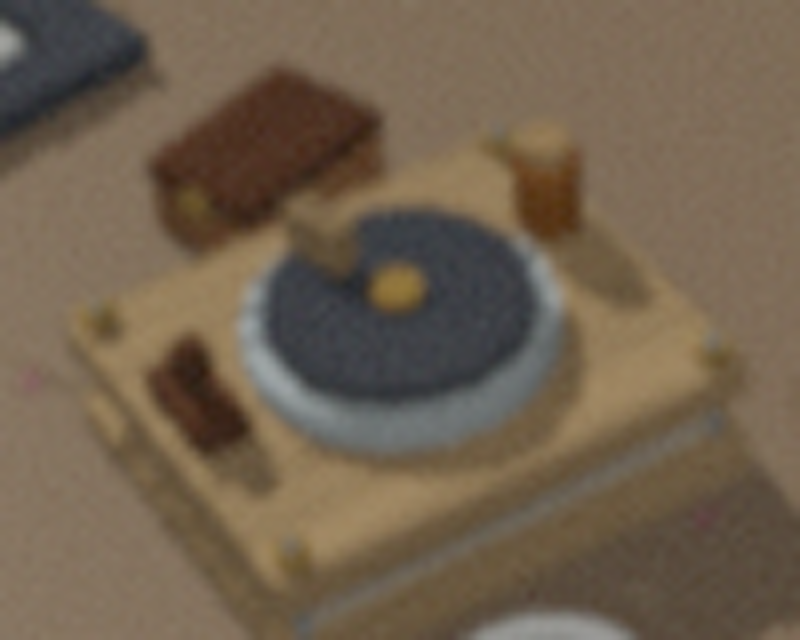

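```bash
cat >> h.py <<'E'
def tabpts(ax,phi):
    u=np.array([np.cos(phi),np.sin(phi)]);v=np.array([-u[1],u[0]])
    P=[]
    for z in(.113,.089):
        for r,w in((.026,-.006),(.056,-.006),(.056,.006),(.026,.006)):
            P.append([*(ax+r*u+w*v),z])
    return np.array(P)
def overlay(n,im,box,k,fn,ax,phis):
    x0,y0,x1,y1=box
    o=cv2.resize(im[y0:y1,x0:x1,::-1],None,fx=k,fy=k,interpolation=cv2.INTER_CUBIC)
    f=lambda P:np.round((proj(n,P)-[x0,y0]+.5)*k-.5).astype(np.int32)
    a=np.linspace(0,2*np.pi,60)
    for r,z,c in((.057,.089,(0,255,0)),(.066,.079,(255,0,0)),(.011,.094,(0,0,255))):
        cv2.polylines(o,[f(np.c_[ax[0]+r*np.cos(a),ax[1]+r*np.sin(a),a*0+z])],True,c,1)
    for phi,c in zip(phis,((255,255,0),(255,0,255),(0,255,255))):
        p=f(tabpts(ax,phi))
        cv2.polylines(o,[p[:4]],True,c,1);cv2.polylines(o,[p[4:]],True,c,1)
    cv2.imwrite(fn,o)
E
python3 - <<'E'
from h import *
uv={"top":((274,298),(185,165)),"side":((398,288),(175,145))}
A=[]
for n,(p,o) in uv.items():
    q=(np.array(p)+.5)/8-.5+o; A.append(back(n,q,.094)[0]);print(n,A[-1])
# dark disc centroid
for n,box in(("top",(185,165,255,240)),("side",(175,145,275,225))):
    im=bot.get_image(n); m=bot.masks_of(n,"dial"); 
    if m:
        M=m[0]['pixels']; g=im.astype(int); D=M&(g.sum(2)<330)&(g[:,:,2]>g[:,:,0]-5)
        cs=cv2.findContours(D.astype(np.uint8),cv2.RETR_EXTERNAL,cv2.CHAIN_APPROX_NONE)[0]
        c=max(cs,key=cv2.contourArea); h=cv2.convexHull(c)[:,0]
        P=back(n,cv2.convexHull(c)[:,0],.089)[:,:2]
        cc,r=cv2.minEnclosingCircle(P.astype(np.float32)*1000);print(n,"circle",cc,r)
    if n=="top":T=im
    else:S=im
ax=np.mean(A,0)[:2]
overlay("top",T,(185,165,255,240),8,"pics/ot0.png",ax,[np.radians(100)])
overlay("side",S,(175,145,275,225),8,"pics/os0.png",ax,[np.radians(100)])
E
```

```text
top [0.50992701 0.11949825 0.094     ]
side [0.50951572 0.11684836 0.094     ]
top circle (509.33795166015625, 119.34732055664062) 53.35770797729492
side circle (507.2591247558594, 113.99275970458984) 56.06321716308594
```

View pics/ot0.png

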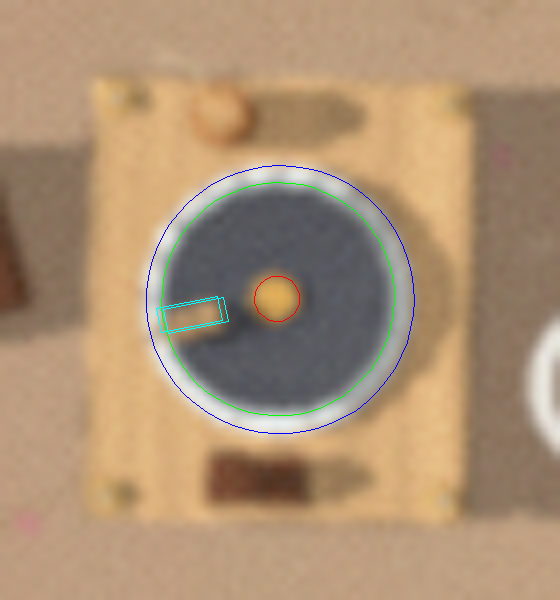

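View pics/os0.png

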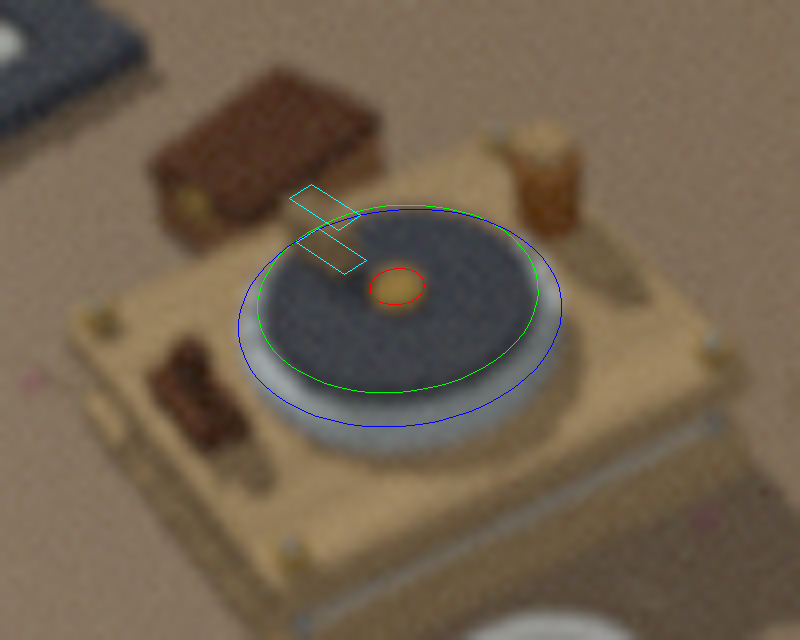

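Run:
```python
from h import *
T=bot.get_image("top");S=bot.get_image("side")
overlay("top",T,(195,185,235,220),16,"pics/ot1.png",np.array([.5095,.1195]),[np.radians(104),np.radians(108)])
overlay("side",S,(195,155,245,200),14,"pics/os1.png",np.array([.5085,.115]),[np.radians(104),np.radians(108)])
```

```text
(no output)
```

View pics/ot1.png

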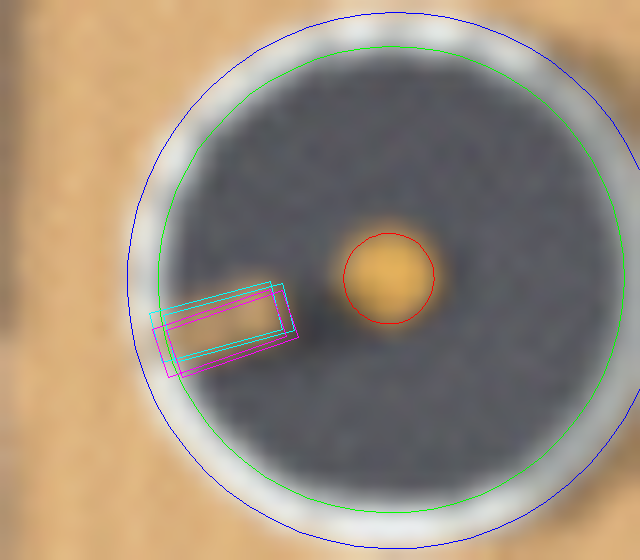

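View pics/os1.png

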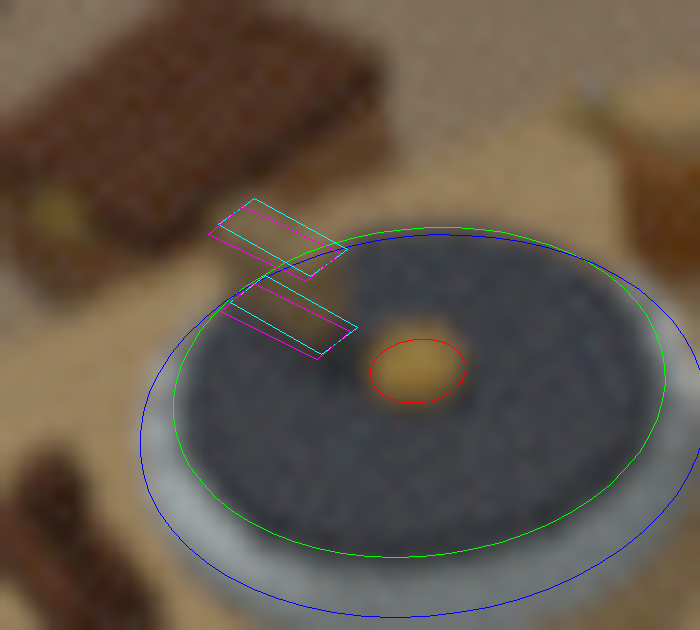

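Emit:
servo_tool([
  [[-0.03, -0.027, 0, -3], [-0.06, -0.054, 0, -6], [-0.09, -0.081, 0, -9], [-0.12, -0.108, 0, -12], [-0.15, -0.135, 0, -15], [-0.18, -0.162, 0, -18], [-0.21, -0.19, 0, -21], [-0.24, -0.218, 0, -24], [-0.27, -0.245, 0, -27], [-0.3, -0.272, 0, -30], [-0.33, -0.3, 0, -30], [-0.36, -0.327, 0, -30]],
], jaw=0, squeeze=20)

```text
t: 2.3
ee_pos: [0.4347, 0.2117, 0.2316]
tcp_rot: [[-0.969, -0.247, 0.001], [-0.247, 0.969, 0.0], [-0.001, 0.0, -1.0]]
force: [0.4, 0.7, 0.2]
grip_width: -0.0001
```

```bash
cat >> h.py <<'E'
AX=np.array([.5093,.118])
def plan(phi,r,d,z,s=None,ax=AX):
    "tool move (dx,dy,dz,roll) from measured pose to finger pose behind a tab at angle phi(deg)"
    s=s or bot.read_state();R=s['tcp_rot'];p=np.radians(phi)
    u=np.array([np.cos(p),np.sin(p)]);v=np.array([-u[1],u[0]])
    t=np.array([*(ax+r*u+d*v),z]); cur=np.degrees(np.arctan2(R[1,1],R[0,1]))
    return np.round([*(R.T@(t-s['ee_pos'])*1000),(cur-phi+180)%360-180],1)
def rel():
    s=bot.read_state();R=s['tcp_rot'];e=s['ee_pos'];a=e[:2]-AX
    yaw=np.arctan2(R[1,1],R[0,1]);u=np.array([np.cos(yaw),np.sin(yaw)]);v=np.array([-u[1],u[0]])
    print("t",round(s['t'],2),"ee",np.round(e,4),"yaw",np.round(np.degrees(yaw),1),"r,d mm",np.round([a@u*1000,a@v*1000],1),"F",np.round(s['force'],1),"F.v",round(s['force'][:2]@v,2),"Tz",np.round(s['wrist_torque'],2),"w",round(s['grip_width'],4))
E
python3 -c "
from h import *
rel();print(plan(104,.043,.030,.18))"
```

```text
t 2.3 ee [0.4347 0.2117 0.2316] yaw 104.3 r,d mm [109.2  49.1] F [0.4 0.7 0.2] F.v -0.55 Tz [ 0.05 -0.03 -0.02] w -0.0001
[-19.3 -66.1  51.6   0.3]
```

Emit:
servo_tool([
  [[-0.006, -0.02, 0.015, 0], [-0.012, -0.04, 0.03, 0], [-0.018, -0.06, 0.045, 0], [-0.019, -0.066, 0.051, 0], [-0.019, -0.066, 0.051, 0], [-0.019, -0.066, 0.051, 0]],
])

```text
t: 2.8
ee_pos: [0.4683, 0.1551, 0.1804]
tcp_rot: [[-0.969, -0.247, -0.001], [-0.247, 0.969, 0.001], [0.0, 0.001, -1.0]]
force: [0.3, 0.6, 0.2]
grip_width: -0.0003
```

```bash
python3 -c "
from h import *
rel();print(plan(104,.043,.030,.097))
crop('top',bot.get_image('top'),(175,155,265,235),8,'pics/t2.png')
crop('side',bot.get_image('side'),(165,115,265,200),8,'pics/s2.png')"
```

```text
t 2.8 ee [0.4683 0.1551 0.1804] yaw 104.3 r,d mm [46.1 30.6] F [0.3 0.6 0.2] F.v -0.48 Tz [ 0.05 -0.04 -0.02] w -0.0003
[-0.8 -3.  83.4  0.3]
```

View pics/s2.png

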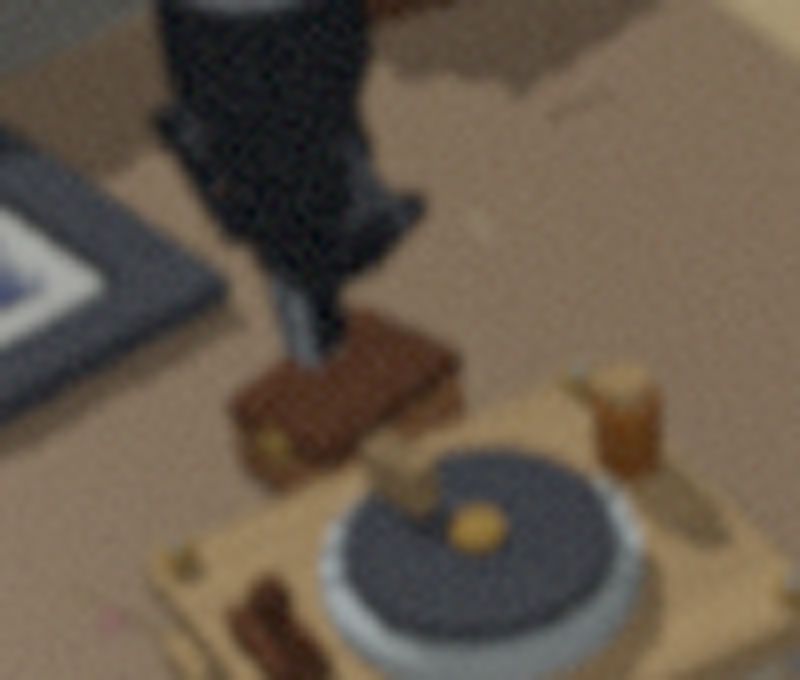

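View pics/t2.png

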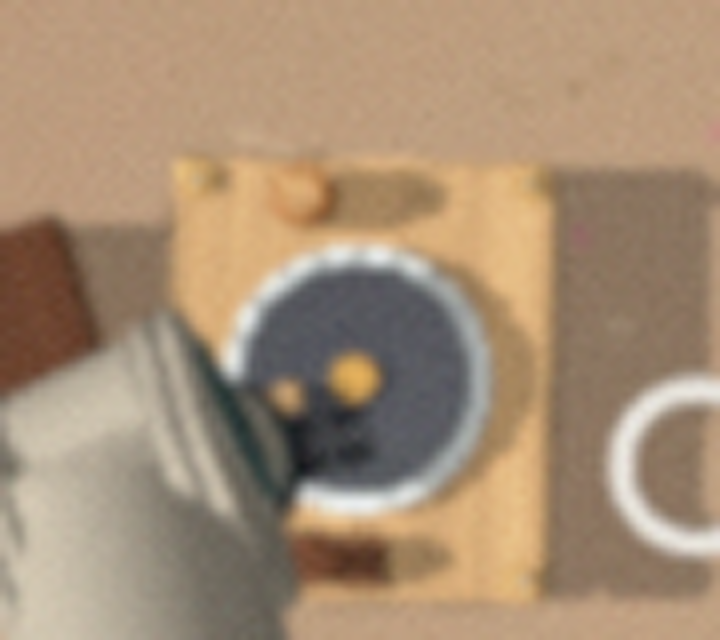

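Emit:
servo_tool([
  [[0, -0.003, 0.015, 0], [0, -0.003, 0.03, 0], [0, -0.003, 0.045, 0], [0, -0.003, 0.058, 0], [0, -0.003, 0.066, 0], [0, -0.003, 0.074, 0], [0, -0.003, 0.079, 0], [0, -0.003, 0.082, 0], [0, -0.003, 0.082, 0], [0, -0.003, 0.082, 0]],
])

```text
t: 3.73
ee_pos: [0.4696, 0.1516, 0.0986]
tcp_rot: [[-0.969, -0.247, 0.0], [-0.247, 0.969, 0.0], [-0.0, 0.0, -1.0]]
force: [-0.9, 0.4, 0.4]
grip_width: -0.0002
```

```bash
python3 -c "
from h import *
rel();print(plan(104,.043,.018,.097))
S=bot.get_image('side')
overlay('side',S,(175,130,255,200),10,'pics/s3.png',np.array([.5085,.115]),[np.radians(104)])
overlay('top',bot.get_image('top'),(185,165,245,225),10,'pics/t3.png',np.array([.5095,.1195]),[np.radians(104)])"
```

```text
t 3.73 ee [0.4696 0.1516 0.0986] yaw 104.3 r,d mm [42.4 30.2] F [-0.9  0.4  0.4] F.v 0.79 Tz [-0.05  0.03  0.04] w -0.0002
[-12.4   0.7   1.6   0.3]
```

View pics/s3.png

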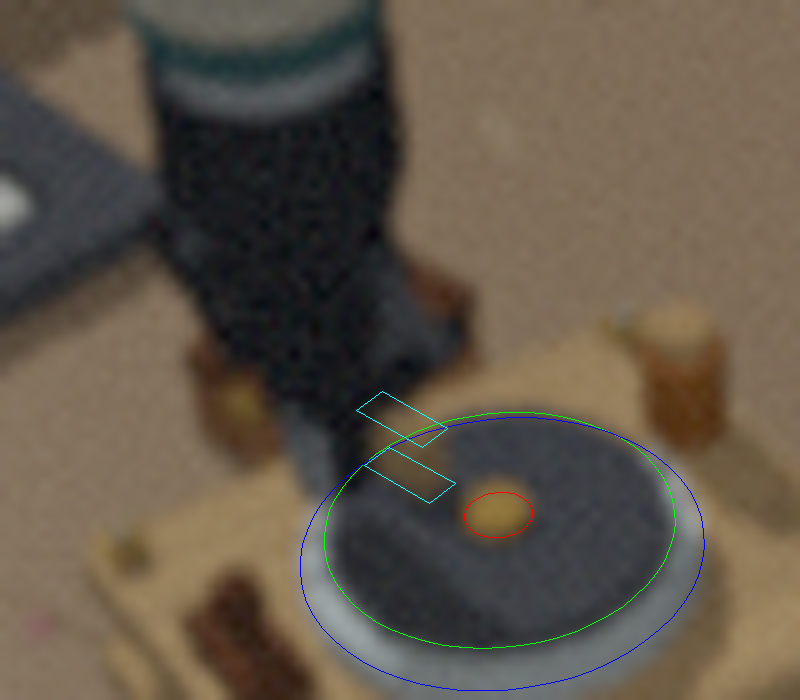

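Emit:
servo_tool([
  [[-0.002, 0, 0.001, 0], [-0.004, 0, 0.001, 0], [-0.006, 0, 0.001, 0], [-0.008, 0, 0.001, 0], [-0.009, 0, 0.001, 0], [-0.01, 0, 0.001, 0]],
])

```text
t: 4.33
ee_pos: [0.4793, 0.154, 0.0973]
tcp_rot: [[-0.969, -0.247, 0.0], [-0.247, 0.969, 0.0], [-0.0, 0.0, -1.0]]
force: [-0.1, -0.0, 0.6]
grip_width: -0.0001
```

```bash
python3 -c "
from h import *
rel();print(plan(104,.043,.018,.097)); print((proj('side',bot.read_state()['ee_pos'])[0]-[175,130]+.5)*10)
S=bot.get_image('side')
overlay('side',S,(175,130,255,200),10,'pics/s4.png',np.array([.5085,.115]),[np.radians(104)])"
```

```text
t 4.33 ee [0.4793 0.154  0.0973] yaw 104.3 r,d mm [42.3 20.2] F [-0.1 -0.   0.6] F.v 0.14 Tz [-0.02  0.01 -0.02] w -0.0001
[-2.4  0.8  0.3  0.3]
[357.67229398 481.05553135]
```

View pics/s4.png

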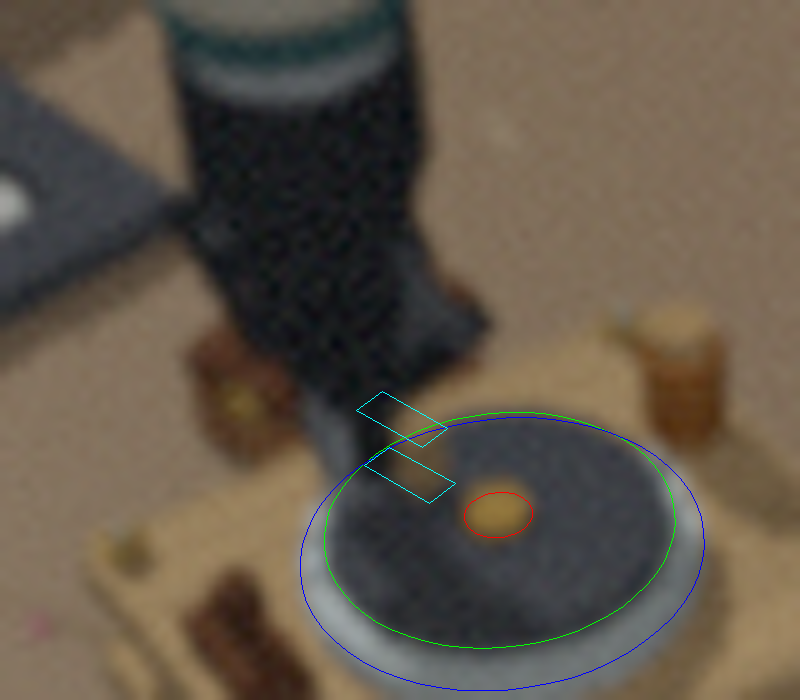

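Emit:
servo_tool([
  [[-0.001, 0, 0, 0], [-0.002, 0, 0, 0], [-0.002, 0, 0, 0]],
])

```text
t: 4.63
ee_pos: [0.4812, 0.1545, 0.0973]
tcp_rot: [[-0.969, -0.247, 0.0], [-0.247, 0.969, 0.0], [-0.0, 0.0, -1.0]]
force: [-0.2, 0.4, 0.0]
grip_width: -0.0
```

```bash
python3 -c "
from h import *
rel()"
```

```text
t 4.63 ee [0.4812 0.1545 0.0973] yaw 104.3 r,d mm [42.3 18.2] F [-0.2  0.4  0. ] F.v 0.08 Tz [-0.01 -0.02  0.03] w -0.0
```

Emit:
servo_tool([
  [[-0.0005, 0, 0, 0], [-0.001, 0, 0, 0], [-0.001, 0, 0, 0]],
])

```text
t: 4.88
ee_pos: [0.4819, 0.1547, 0.0973]
tcp_rot: [[-0.969, -0.247, -0.0], [-0.247, 0.969, -0.0], [0.0, 0.0, -1.0]]
force: [0.4, 0.1, 0.5]
grip_width: 0.0003
```

```bash
python3 -c "
from h import *
rel()"
```

```text
t 4.88 ee [0.4819 0.1547 0.0973] yaw 104.3 r,d mm [42.3 17.5] F [0.4 0.1 0.5] F.v -0.37 Tz [-0.05  0.03  0.01] w 0.0003
```

Emit:
servo_tool([
  [[-0.0005, 0, 0, 0], [-0.001, 0, 0, 0], [-0.001, 0, 0, 0]],
])

```text
t: 5.13
ee_pos: [0.4821, 0.1548, 0.0972]
tcp_rot: [[-0.969, -0.247, -0.002], [-0.247, 0.969, -0.001], [0.002, -0.0, -1.0]]
force: [-2.8, 0.7, 1.7]
grip_width: -0.0003
```

```bash
python3 -c "
from h import *
rel()"
```

```text
t 5.13 ee [0.4821 0.1548 0.0972] yaw 104.3 r,d mm [42.4 17.3] F [-2.8  0.7  1.7] F.v 2.54 Tz [-0.04  0.47 -0.  ] w -0.0003
```

Emit:
servo_tool([
  [[-0.0005, 0, 0, 0], [-0.001, 0, 0, 0], [-0.001, 0, 0, 0]],
])

```text
t: 5.38
ee_pos: [0.4825, 0.1549, 0.0971]
tcp_rot: [[-0.969, -0.247, -0.003], [-0.247, 0.969, -0.001], [0.003, -0.0, -1.0]]
force: [-4.9, 0.0, 4.3]
grip_width: -0.0001
```

```bash
python3 -c "
from h import *
rel()"
```

```text
t 5.38 ee [0.4825 0.1549 0.0971] yaw 104.3 r,d mm [42.4 16.8] F [-4.9  0.   4.3] F.v 4.77 Tz [-0.13  1.1   0.02] w -0.0001
```

Emit:
servo_tool([
  [[-0.00075, 0.0003, 0, 1], [-0.0015, 0.0005, 0, 2], [-0.0022, 0.0008, 0, 3], [-0.003, 0.001, 0, 4], [-0.0037, 0.0012, 0, 5], [-0.0045, 0.0014, 0, 6], [-0.0045, 0.0014, 0, 6]],
])

```text
t: 5.97
ee_pos: [0.4865, 0.1576, 0.097]
tcp_rot: [[-0.99, -0.144, -0.003], [-0.144, 0.99, -0.001], [0.003, -0.0, -1.0]]
force: [-3.6, 0.2, 0.7]
grip_width: 0.0001
```

```bash
python3 -c "
from h import *
rel()"
```

```text
t 5.97 ee [0.4865 0.1576 0.097 ] yaw 98.3 r,d mm [42.5 16.9] F [-3.6  0.2  0.7] F.v 3.54 Tz [0.04 0.88 0.05] w 0.0001
```

Emit:
servo_tool([
  [[-0.00075, 0.0003, 0, 1], [-0.0015, 0.0005, 0, 2], [-0.0015, 0.0005, 0, 2], [-0.0015, 0.0005, 0, 2]],
])

```text
t: 6.3
ee_pos: [0.4901, 0.1587, 0.0973]
tcp_rot: [[-0.994, -0.11, 0.001], [-0.11, 0.994, 0.0], [-0.001, 0.0, -1.0]]
force: [-1.4, 0.8, -2.4]
grip_width: 0.0
```

```bash
python3 -c "
from h import *
rel()"
```

```text
t 6.3 ee [0.4901 0.1587 0.0973] yaw 96.3 r,d mm [42.6 14.6] F [-1.4  0.8 -2.4] F.v 1.34 Tz [0.21 0.42 0.03] w 0.0
```

Emit:
servo_tool([
  [[-0.00075, 0.0003, 0, 1], [-0.0015, 0.0005, 0, 2], [-0.0015, 0.0005, 0, 2], [-0.0015, 0.0005, 0, 2]],
])

```text
t: 6.63
ee_pos: [0.4921, 0.159, 0.0977]
tcp_rot: [[-0.997, -0.075, 0.002], [-0.075, 0.997, 0.0], [-0.002, 0.0, -1.0]]
force: [0.2, -0.7, -0.5]
grip_width: 0.0001
```

```bash
python3 -c "
from h import *
rel()
S=bot.get_image('side')
overlay('side',S,(175,130,255,200),10,'pics/s5.png',np.array([.5085,.115]),[np.radians(104),np.radians(86)])"
```

```text
t 6.63 ee [0.4921 0.159  0.0977] yaw 94.3 r,d mm [42.2 14.1] F [ 0.2 -0.7 -0.5] F.v -0.17 Tz [ 0.    0.01 -0.  ] w 0.0001
```

View pics/s5.png

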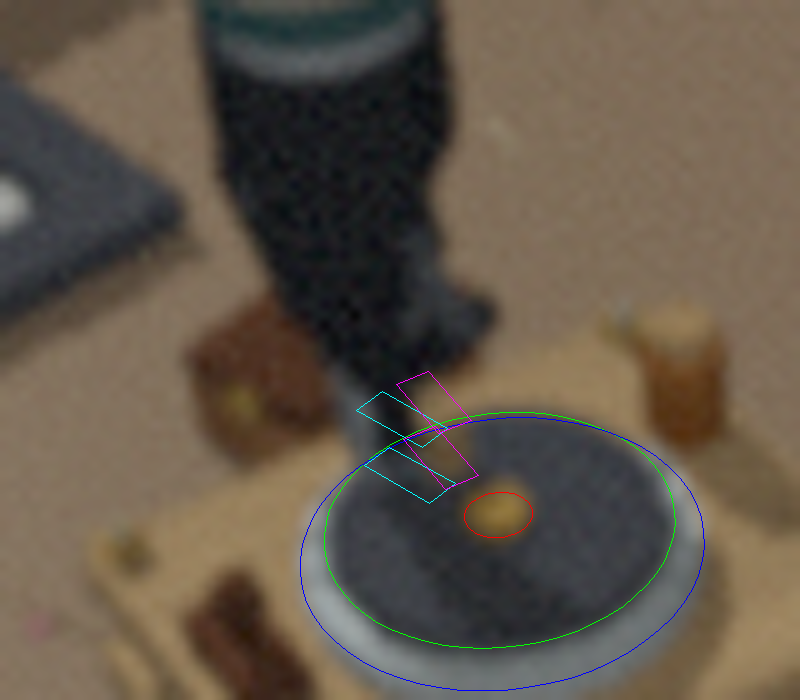

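```bash
python3 -c "
from h import *
for p in (89,86,83,80,78,76,74): print(p,plan(p,.0425,.0173,.0973))"
```

```text
89 [-1.1  1.7  0.3  5.3]
86 [-3.4  2.4  0.3  8.3]
83 [-5.7  2.9  0.3 11.3]
80 [-8.1  3.3  0.3 14.3]
78 [-9.7  3.5  0.3 16.3]
76 [-11.3   3.6   0.3  18.3]
74 [-12.9   3.7   0.3  20.3]
```

Emit:
servo_tool([
  [[-0.0006, 0.0008, 0, 2.5], [-0.0011, 0.0017, 0, 5.3], [-0.0022, 0.002, 0, 6.8], [-0.0034, 0.0024, 0, 8.3], [-0.0045, 0.0027, 0, 9.8], [-0.0057, 0.0029, 0, 11.3], [-0.0069, 0.0031, 0, 12.8], [-0.0081, 0.0033, 0, 14.3], [-0.0081, 0.0033, 0, 14.3], [-0.0081, 0.0033, 0, 14.3]],
])

```text
t: 7.52
ee_pos: [0.4953, 0.1631, 0.097]
tcp_rot: [[-0.985, 0.173, -0.006], [0.173, 0.985, -0.001], [0.006, -0.002, -1.0]]
force: [-7.0, 0.9, 5.5]
grip_width: 0.0002
```

```bash
python3 -c "
from h import *
rel()"
```

```text
t 7.52 ee [0.4953 0.1631 0.097 ] yaw 80.0 r,d mm [42.  21.6] F [-7.   0.9  5.5] F.v 7.05 Tz [0.19 1.42 0.07] w 0.0002
```

```bash
python3 -c "
from h import *
S=bot.get_image('side')
overlay('side',S,(175,130,255,200),10,'pics/s6.png',np.array([.5085,.115]),[np.radians(86),np.radians(80)])
overlay('top',bot.get_image('top'),(185,165,245,225),10,'pics/t6.png',np.array([.5095,.1195]),[np.radians(86),np.radians(80)])
rel()"
```

```text
t 7.62 ee [0.4954 0.163  0.097 ] yaw 80.0 r,d mm [41.9 21.5] F [-7.4  0.4  4.8] F.v 7.33 Tz [0.19 1.42 0.05] w 0.0002
```

View pics/s6.png

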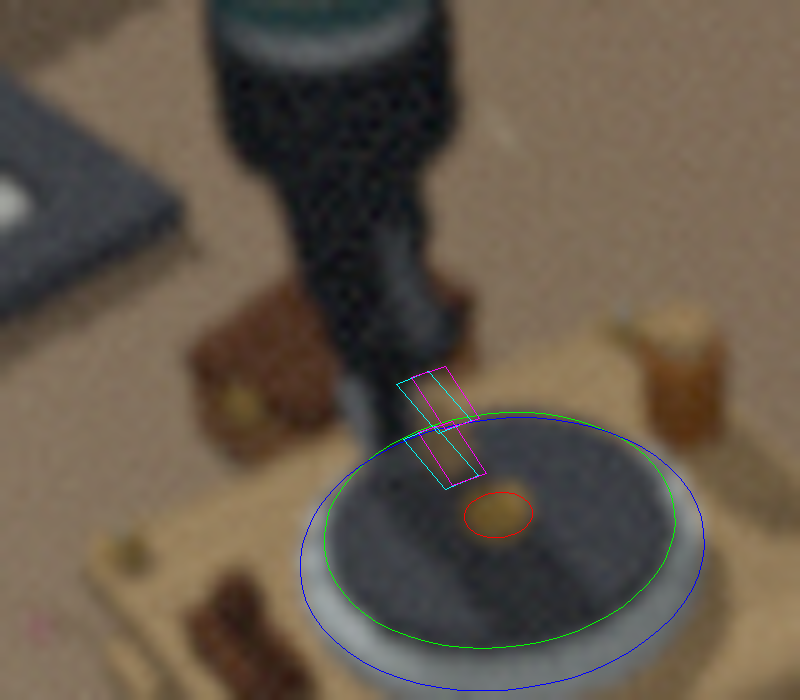

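View pics/t6.png

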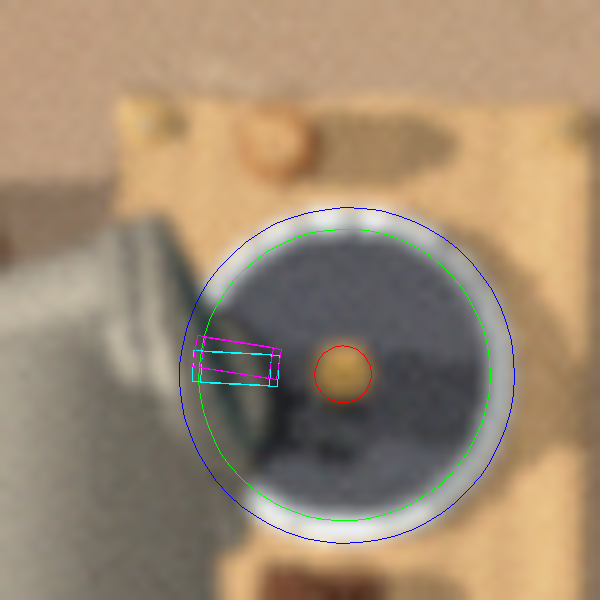

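Emit:
servo_tool([
  [[-0.0007, 0.0002, 0, 0], [-0.0014, 0.0004, 0, 0], [-0.002, 0.0005, 0, 0], [-0.002, 0.0005, 0, 0], [-0.002, 0.0005, 0, 0]],
])

```text
t: 8.03
ee_pos: [0.4989, 0.1631, 0.097]
tcp_rot: [[-0.985, 0.174, -0.003], [0.174, 0.985, -0.0], [0.003, -0.001, -1.0]]
force: [-5.0, -0.2, 2.6]
grip_width: 0.0001
```

```bash
python3 -c "
from h import *
rel()"
```

```text
t 8.03 ee [0.4989 0.1631 0.097 ] yaw 80.0 r,d mm [42.6 18.1] F [-5.  -0.2  2.6] F.v 4.92 Tz [0.13 0.93 0.03] w 0.0001
```

Emit:
servo_tool([
  [[-0.0005, 0.0001, 0, 1], [-0.001, 0.0002, 0, 2], [-0.001, 0.0002, 0, 2], [-0.001, 0.0002, 0, 2]],
])

```text
t: 8.37
ee_pos: [0.5023, 0.1633, 0.0972]
tcp_rot: [[-0.978, 0.208, 0.001], [0.208, 0.978, 0.0], [-0.001, 0.0, -1.0]]
force: [-2.6, 1.0, -2.3]
grip_width: 0.0001
```

```bash
python3 -c "
from h import *
rel()"
```

```text
t 8.37 ee [0.5023 0.1633 0.0972] yaw 78.0 r,d mm [42.8 16.2] F [-2.6  1.  -2.3] F.v 2.78 Tz [0.27 0.39 0.05] w 0.0001
```

Emit:
servo_tool([
  [[0, 0, 0, 0], [0, 0, 0, 0]],
])

```text
t: 8.53
ee_pos: [0.5023, 0.1632, 0.0973]
tcp_rot: [[-0.978, 0.208, 0.001], [0.208, 0.978, 0.0], [-0.001, 0.0, -1.0]]
force: [-1.5, 0.6, -0.3]
grip_width: -0.0001
```

```bash
python3 -c "
from h import *
rel()
S=bot.get_image('side')
overlay('side',S,(175,130,255,200),10,'pics/s7.png',np.array([.5085,.115]),[np.radians(86),np.radians(68)])"
```

```text
t 8.53 ee [0.5023 0.1632 0.0973] yaw 78.0 r,d mm [42.7 16.2] F [-1.5  0.6 -0.3] F.v 1.57 Tz [ 0.21  0.29 -0.02] w -0.0001
```

View pics/s7.png

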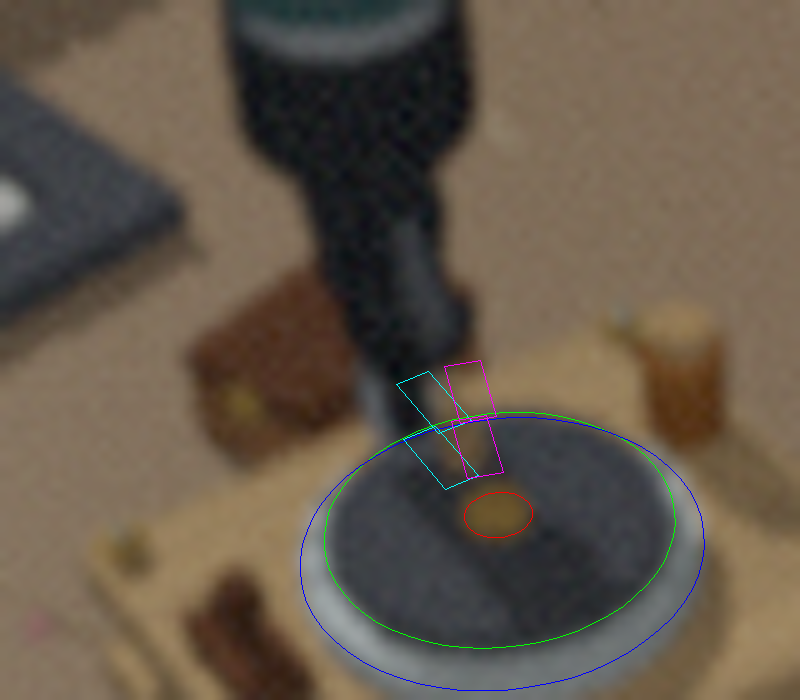

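Emit:
servo_tool([
  [[-0.0005, 0.0001, 0, 0], [-0.0007, 0.0001, 0, 0], [-0.0007, 0.0001, 0, 0]],
])

```text
t: 8.83
ee_pos: [0.5024, 0.1631, 0.0973]
tcp_rot: [[-0.978, 0.208, -0.0], [0.208, 0.978, 0.0], [0.0, 0.0, -1.0]]
force: [-2.0, 0.8, 0.5]
grip_width: -0.0002
```

```bash
python3 -c "
from h import *
rel()
S=bot.get_image('side')
overlay('side',S,(175,130,255,200),10,'pics/s8.png',np.array([.5085,.115]),[np.radians(77),np.radians(68)])"
```

```text
t 8.83 ee [0.5024 0.1631 0.0973] yaw 78.0 r,d mm [42.7 16.1] F [-2.   0.8  0.5] F.v 2.12 Tz [ 0.26  0.44 -0.01] w -0.0002
```

View pics/s8.png

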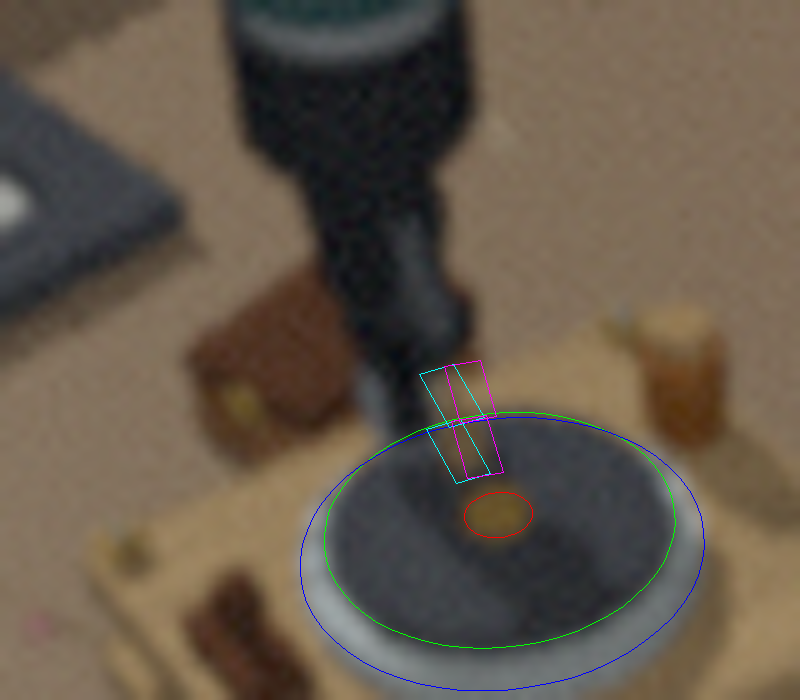

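Emit:
servo_tool([
  [[-0.0005, 0.0001, 0, 0], [-0.001, 0.0002, 0, 0], [-0.001, 0.0002, 0, 0], [-0.001, 0.0002, 0, 0]],
])

```text
t: 9.22
ee_pos: [0.5041, 0.1629, 0.0974]
tcp_rot: [[-0.978, 0.208, 0.001], [0.208, 0.978, 0.0], [-0.001, 0.0, -1.0]]
force: [0.1, -0.7, 0.5]
grip_width: 0.0002
```

```bash
python3 -c "
from h import *
rel()
S=bot.get_image('side')
crop('side',S,(200,150,250,190),16,'pics/s9.png')"
```

```text
t 9.22 ee [0.5041 0.1629 0.0974] yaw 78.0 r,d mm [42.9 14.4] F [ 0.1 -0.7  0.5] F.v -0.23 Tz [ 0.14  0.1  -0.  ] w 0.0002
```

View pics/s9.png

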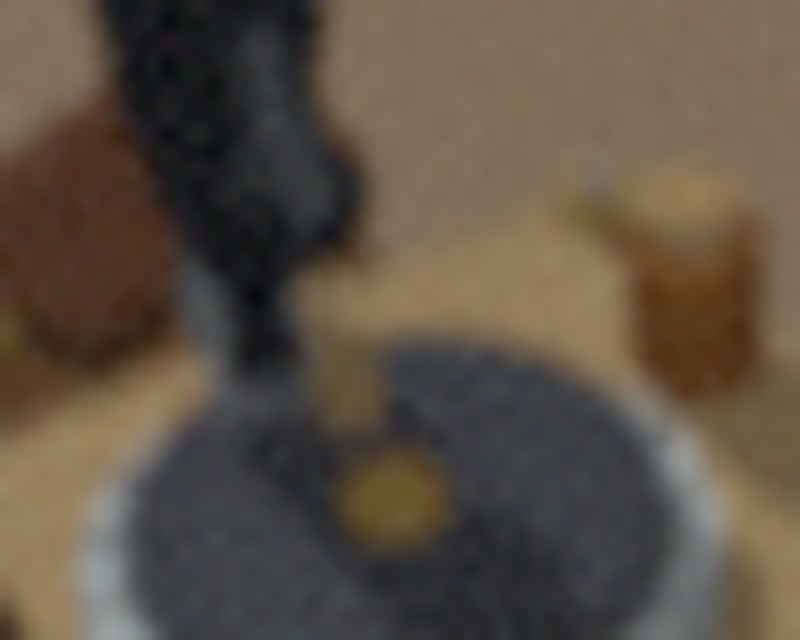

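```bash
python3 -c "
from h import *
S=bot.get_image('side')
overlay('side',S,(200,150,250,190),16,'pics/s10.png',np.array([.5085,.115]),[np.radians(68),np.radians(50)])
rel()
for p in (71,68,66,64,62,60,58,56): print(p,plan(p+4,.0425,.0173-.0425*np.tan(np.radians(4)),.0973))"
```

```text
t 9.32 ee [0.5041 0.1629 0.0974] yaw 78.0 r,d mm [42.8 14.4] F [ 0.1  0.6 -0.1] F.v 0.01 Tz [0.01 0.07 0.01] w 0.0002
71 [-2.3  0.4  0.1  3. ]
68 [-4.6  1.   0.1  6. ]
66 [-6.2  1.3  0.1  8. ]
64 [-7.7  1.5  0.1 10. ]
62 [-9.2  1.7  0.1 12. ]
60 [-10.8   1.9   0.1  14. ]
58 [-12.4   2.    0.1  16. ]
56 [-13.9   2.    0.1  18. ]
```

View pics/s10.png

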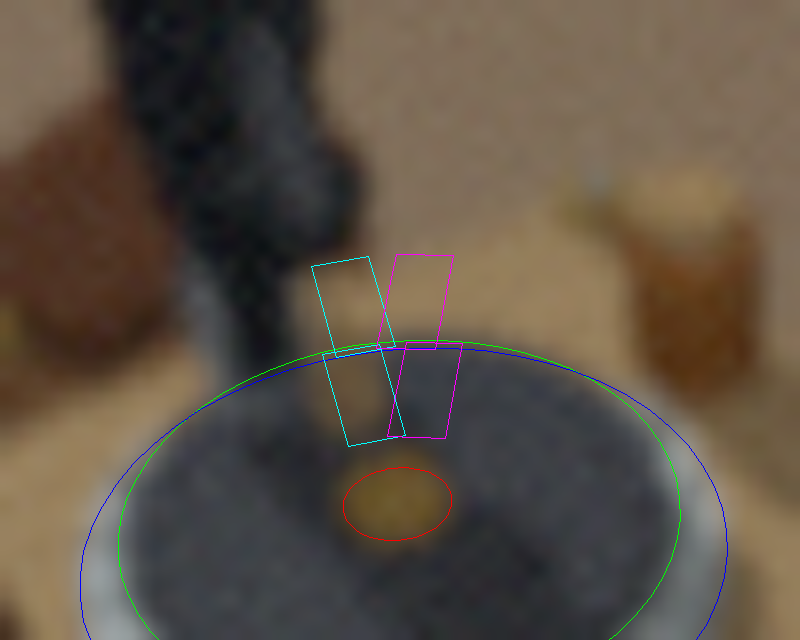

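Emit:
servo_tool([
  [[-0.0012, 0.0002, 0, 1.5], [-0.0023, 0.0004, 0, 3], [-0.0035, 0.0007, 0, 4.5], [-0.0046, 0.001, 0, 6], [-0.0062, 0.0013, 0, 8], [-0.0077, 0.0015, 0, 10], [-0.0092, 0.0017, 0, 12], [-0.0108, 0.0019, 0, 14], [-0.0108, 0.0019, 0, 14], [-0.0108, 0.0019, 0, 14]],
])

```text
t: 10.15
ee_pos: [0.5128, 0.1633, 0.097]
tcp_rot: [[-0.899, 0.438, -0.003], [0.438, 0.899, 0.0], [0.003, -0.001, -1.0]]
force: [-4.4, 2.2, 1.8]
grip_width: 0.0003
```

```bash
python3 -c "
from h import *
rel()
S=bot.get_image('side')
overlay('side',S,(200,150,250,190),16,'pics/s11.png',np.array([.5085,.115]),[np.radians(68),np.radians(50)])"
```

```text
t 10.15 ee [0.5128 0.1633 0.097 ] yaw 64.0 r,d mm [42.3 16.8] F [-4.4  2.2  1.8] F.v 4.93 Tz [0.47 0.92 0.03] w 0.0003
```

Emit:
servo_tool([
  [[-0.0007, 0.0001, 0, 0.5], [-0.0015, 0.0002, 0, 1], [-0.0015, 0.0002, 0, 1], [-0.0015, 0.0002, 0, 1]],
])

```text
t: 10.53
ee_pos: [0.5162, 0.1622, 0.0971]
tcp_rot: [[-0.891, 0.454, 0.001], [0.454, 0.891, 0.0], [-0.001, 0.0, -1.0]]
force: [-2.1, 2.4, -1.9]
grip_width: -0.0
```

```bash
python3 -c "
from h import *
rel()"
```

```text
t 10.53 ee [0.5162 0.1622 0.0971] yaw 63.0 r,d mm [42.5 13.9] F [-2.1  2.4 -1.9] F.v 2.98 Tz [ 0.35  0.31 -0.01] w -0.0
```

Emit:
servo_tool([
  [[-0.0004, 0.0001, 0, 0], [-0.0007, 0.0001, 0, 0], [-0.0007, 0.0001, 0, 0], [-0.0007, 0.0001, 0, 0]],
])

```text
t: 10.87
ee_pos: [0.5175, 0.1614, 0.0976]
tcp_rot: [[-0.891, 0.454, 0.002], [0.454, 0.891, -0.0], [-0.002, 0.001, -1.0]]
force: [0.4, 0.4, 0.3]
grip_width: -0.0001
```

```bash
python3 -c "
from h import *
rel()
S=bot.get_image('side')
overlay('side',S,(200,150,250,190),16,'pics/s12.png',np.array([.5085,.115]),[np.radians(69),np.radians(51)])"
```

```text
t 10.87 ee [0.5175 0.1614 0.0976] yaw 63.0 r,d mm [42.4 12.4] F [0.4 0.4 0.3] F.v -0.13 Tz [0.03 0.02 0.04] w -0.0001
```

View pics/s12.png

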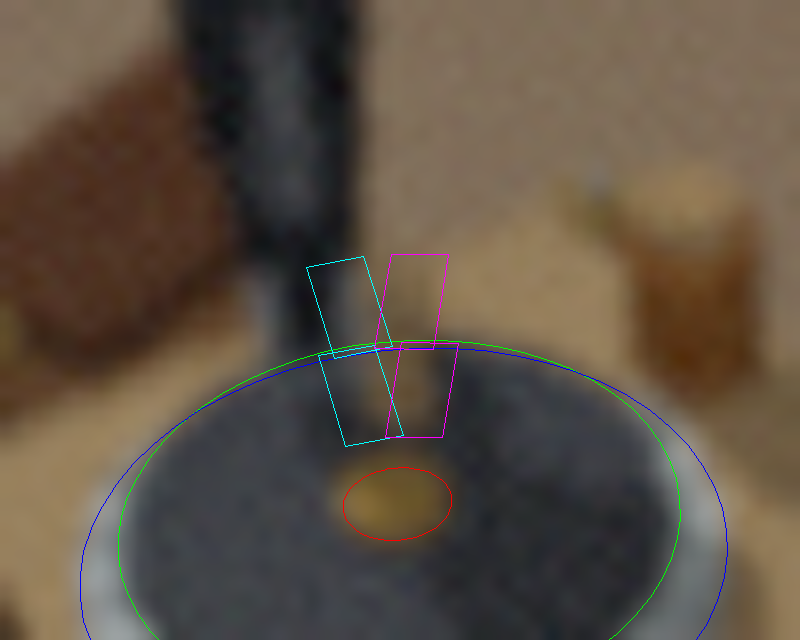

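```bash
python3 -c "
from h import *
for p in (53,50,47,45,43,41,39): print(p,plan(p+5,.0425,.0173-.0425*np.tan(np.radians(5)),.0973))
for n in ('seed_jar','stamp'):
  for c in ('top','side'):
    for q in bot.masks_of(c,n)[:1]: print(n,c,q['confidence'],back(c,q['location'],.1 if c=='top' else .085)[0])"
```

```text
53 [-2.7  1.1  0.3  5. ]
50 [-5.   1.6  0.3  8. ]
47 [-7.3  1.9  0.3 11. ]
45 [-8.8  2.   0.3 13. ]
43 [-10.4   2.1   0.3  15. ]
41 [-11.9   2.2   0.3  17. ]
39 [-13.5   2.2   0.3  19. ]
seed_jar top 0.4 [0.51501266 0.0850695  0.1       ]
seed_jar side 0.41 [0.5916961 0.1498959 0.085    ]
stamp top 0.39 [0.41836192 0.12442386 0.1       ]
stamp side 0.64 [0.41876909 0.13230183 0.085     ]
```

Emit:
servo_tool([
  [[-0.0013, 0.0005, 0, 2.5], [-0.0027, 0.0011, 0, 5], [-0.0038, 0.0013, 0, 6.5], [-0.005, 0.0016, 0, 8], [-0.0061, 0.0018, 0, 9.5], [-0.0073, 0.0019, 0, 11], [-0.0088, 0.002, 0, 13], [-0.0088, 0.002, 0, 13], [-0.0088, 0.002, 0, 13]],
])

```text
t: 11.87
ee_pos: [0.5227, 0.1616, 0.0972]
tcp_rot: [[-0.767, 0.642, -0.005], [0.642, 0.767, 0.002], [0.005, -0.002, -1.0]]
force: [-5.6, 3.9, 4.6]
grip_width: 0.0001
```

```bash
python3 -c "
from h import *
rel()"
```

```text
t 11.87 ee [0.5227 0.1616 0.0972] yaw 50.1 r,d mm [42.  17.7] F [-5.6  3.9  4.6] F.v 6.82 Tz [ 0.85  1.17 -0.04] w 0.0001
```

Emit:
servo_tool([
  [[-0.0008, 0.0001, 0, 0.5], [-0.0015, 0.0002, 0, 1], [-0.0015, 0.0002, 0, 1], [-0.0015, 0.0002, 0, 1]],
])

```text
t: 12.2
ee_pos: [0.5236, 0.1612, 0.0972]
tcp_rot: [[-0.756, 0.655, -0.005], [0.655, 0.756, 0.002], [0.005, -0.002, -1.0]]
force: [-6.1, 3.9, 4.8]
grip_width: -0.0002
```

```bash
python3 -c "
from h import *
rel()"
```

```text
t 12.2 ee [0.5236 0.1612 0.0972] yaw 49.1 r,d mm [42.  17.5] F [-6.1  3.9  4.8] F.v 7.21 Tz [ 1.07  1.3  -0.01] w -0.0002
```

Emit:
servo_tool([
  [[-0.0005, 0.0001, 0, 0.5], [-0.001, 0.0002, 0, 1], [-0.001, 0.0002, 0, 1], [-0.001, 0.0002, 0, 1]],
])

```text
t: 12.53
ee_pos: [0.5252, 0.1604, 0.0971]
tcp_rot: [[-0.744, 0.668, -0.004], [0.668, 0.744, 0.002], [0.004, -0.001, -1.0]]
force: [-4.8, 4.5, 2.4]
grip_width: -0.0002
```

```bash
python3 -c "
from h import *
rel()"
```

```text
t 12.53 ee [0.5252 0.1604 0.0971] yaw 48.1 r,d mm [42.2 16.5] F [-4.8  4.5  2.4] F.v 6.59 Tz [ 0.95  1.01 -0.01] w -0.0002
```

Emit:
servo_tool([
  [[-0.0005, 0.0001, 0, 0.5], [-0.001, 0.0002, 0, 1], [-0.001, 0.0002, 0, 1], [-0.001, 0.0002, 0, 1]],
])

```text
t: 12.87
ee_pos: [0.5268, 0.1594, 0.0971]
tcp_rot: [[-0.732, 0.681, -0.003], [0.681, 0.732, 0.001], [0.003, -0.001, -1.0]]
force: [-4.0, 3.7, 1.5]
grip_width: -0.0002
```

```bash
python3 -c "
from h import *
rel()"
```

```text
t 12.87 ee [0.5268 0.1594 0.0971] yaw 47.0 r,d mm [42.3 15.4] F [-4.   3.7  1.5] F.v 5.47 Tz [ 0.75  0.63 -0.05] w -0.0002
```

Emit:
servo_tool([
  [[-0.0005, 0.0001, 0, 0], [-0.001, 0.0002, 0, 0], [-0.001, 0.0002, 0, 0], [-0.001, 0.0002, 0, 0]],
])

```text
t: 13.2
ee_pos: [0.53, 0.1567, 0.0973]
tcp_rot: [[-0.731, 0.682, 0.002], [0.682, 0.731, -0.001], [-0.002, 0.001, -1.0]]
force: [-0.4, -0.2, -0.7]
grip_width: 0.0002
```

```bash
python3 -c "
from h import *
rel()"
```

```text
t 13.2 ee [0.53   0.1567 0.0973] yaw 47.0 r,d mm [42.4 11.3] F [-0.4 -0.2 -0.7] F.v 0.21 Tz [ 0.04  0.05 -0.  ] w 0.0002
```

```bash
python3 -c "
from h import *
rel()
S=bot.get_image('side')
overlay('side',S,(200,150,250,190),16,'pics/s13.png',np.array([.5085,.115]),[np.radians(51),np.radians(33)])"
```

```text
t 13.2 ee [0.53   0.1567 0.0973] yaw 47.0 r,d mm [42.4 11.3] F [-0.4 -0.2 -0.7] F.v 0.21 Tz [ 0.04  0.05 -0.  ] w 0.0002
```

View pics/s13.png

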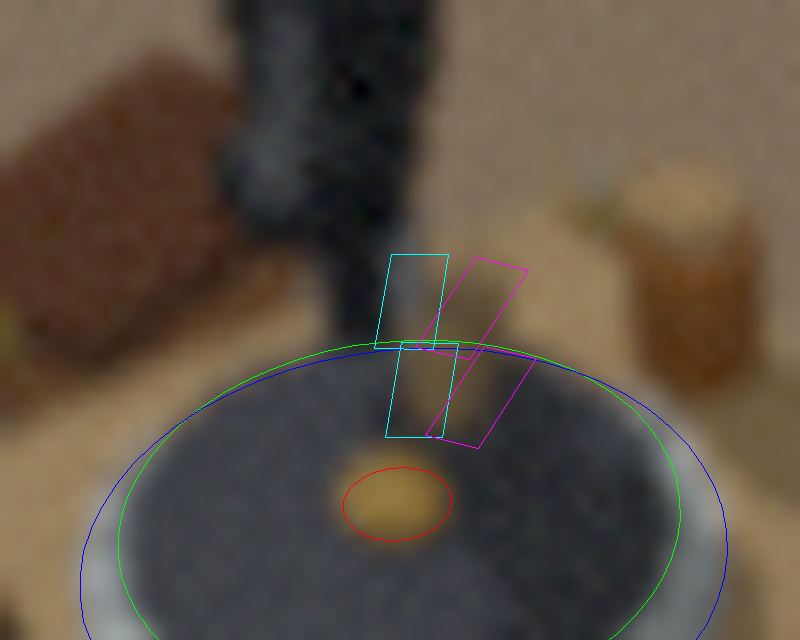

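Emit:
servo_tool([
  [[0.003, 0, 0, 0], [0.006, 0, 0, 0], [0.008, 0, -0.002, 0], [0.008, 0, -0.015, 0], [0.008, 0, -0.035, 0], [0.008, 0, -0.06, 0], [0.008, 0, -0.09, 0], [0.02, 0.02, -0.12, 0], [0.05, 0.04, -0.14, 0], [0.08, 0.06, -0.14, 0], [0.11, 0.08, -0.14, 0], [0.14, 0.08, -0.14, 0]],
])

```text
t: 14.25
ee_pos: [0.4823, 0.316, 0.2381]
tcp_rot: [[-0.733, 0.68, 0.004], [0.68, 0.733, 0.003], [-0.0, 0.005, -1.0]]
force: [0.2, 0.7, -0.6]
grip_width: -0.0003
```

Emit:
servo_tool([
  [[0.03, 0, 0, 0], [0.06, 0, 0, 0], [0.09, 0, 0, 0], [0.12, 0, 0, 0], [0.12, 0, 0, 0], [0.12, 0, 0, 0]],
])

```text
t: 14.75
ee_pos: [0.3916, 0.3948, 0.2373]
tcp_rot: [[-0.735, 0.679, -0.001], [0.679, 0.735, 0.0], [0.001, -0.0, -1.0]]
force: [0.8, -0.9, 0.4]
grip_width: -0.0001
```

```bash
python3 -c "
from h import *
rel()
T=bot.get_image('top');S=bot.get_image('side')
overlay('top',T,(195,185,235,220),16,'pics/ot9.png',np.array([.5095,.1195]),[np.radians(32),np.radians(50)])
crop('top',T,(185,165,255,240),8,'pics/t9.png')
overlay('side',S,(175,145,275,225),8,'pics/os9.png',np.array([.5085,.115]),[np.radians(32),np.radians(50)])"
```

```text
t 14.75 ee [0.3916 0.3948 0.2373] yaw 47.3 r,d mm [123.5 274.3] F [ 0.8 -0.9  0.4] F.v -1.17 Tz [-0.01 -0.02 -0.  ] w -0.0001
```

View pics/ot9.png

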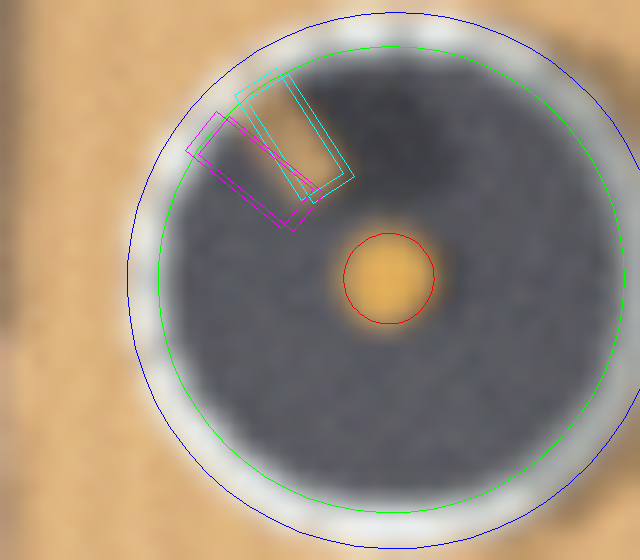

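View pics/t9.png

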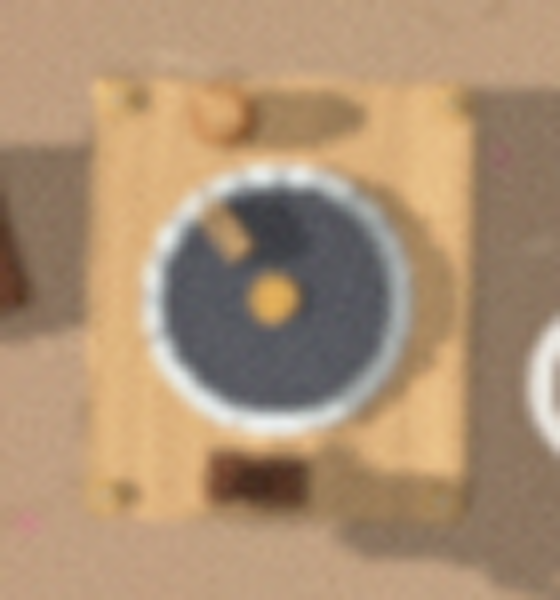

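View pics/os9.png

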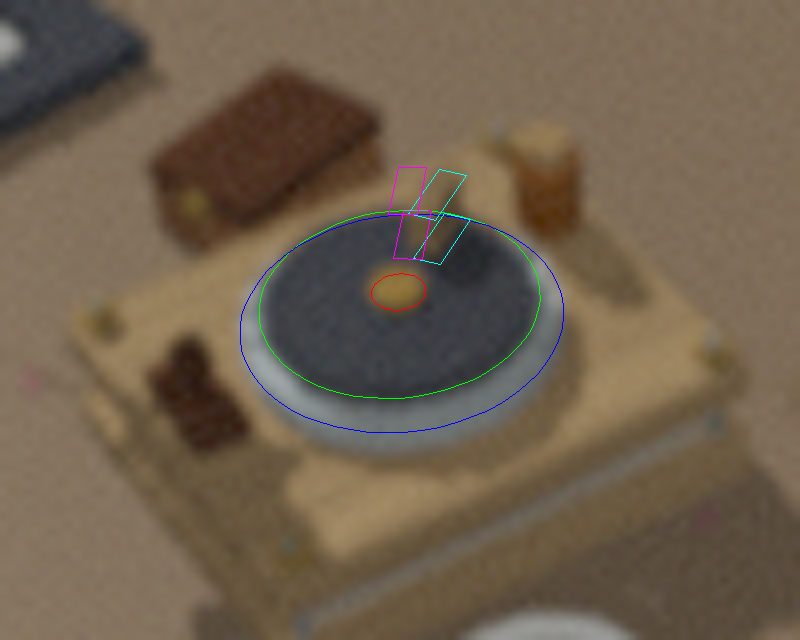

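```bash
python3 -c "
from h import *
a=cv2.imread('pics/topc0.png').astype(int);b=cv2.imread('pics/t9.png').astype(int)
yy,xx=np.mgrid[:600,:560];uv=np.c_[xx.ravel(),yy.ravel()];uv=(uv+.5)/8-.5+[185,165]
P=back('top',uv,.1)[:,:2]-[.5095,.1195];r=np.hypot(*P.T).reshape(600,560);th=np.degrees(np.arctan2(P[:,1],P[:,0])).reshape(600,560)
for im in(a,b):
    w=np.clip(im[:,:,2]-im[:,:,0]-15,0,None)*((r>.022)&(r<.050)); print((w*th).sum()/w.sum())
d=cv2.absdiff(a.astype(np.uint8),b.astype(np.uint8)).max(2);print('jar/stamp diff',d[80:150,185:255].mean(),d[445:510,200:312].mean(),d[300:500,0:80].mean())
"
```

```text
104.47109816805288
33.56667177714696
jar/stamp diff 2.87 12.13282967032967 3.18775
```

```bash
python3 -c "
from bench import bot
print(bot.finish_job())"
```

```text
the job is handed in; nothing more can be done
None
```

I tightened the dial by four clicks and left it resting in the fourth stop. I pushed the tab clockwise with the side of the closed fingertips, never pinching it. After the fourth click I backed off, lifted clear and handed the job in at about 15 s.

- **Clicks:** At each stop the push force rose to about 5–7 N, then fell to zero as the tab snapped away from the finger. The side camera picture showed the tab one stop further on each time.
- **Turn:** The top camera put the tab at about 104.5° before and 33.6° after. That is a turn of 70.9° against the expected 72° for four stops; three or five would be 54° or 90°. The finger was not pushed beyond the position of the fourth stop.
- **Bystanders:** The jar, the stamp and the visible part of the box look unmoved in the before and after top pictures. The only raised difference was around the stamp, which I put down to the arm's shadow because its outline is in the same place. The tape, frame, glue gun and sprayer I did not compare; the arm did not work near them.
- **Disagreements:** The side camera overlay sat about 3 mm off the top camera's position for the dial. Late in the job, the seed jar detection in the top picture while the arm was in view was clearly wrong, so I ignored it.

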